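# Balance a twin-jar carrier and set it on the drying rack

## Robot

A 6-joint arm with a two-finger parallel gripper is mounted at the origin on the work surface. World frame = base frame: x ahead of the robot, y to its left, z up, the work surface at z = 0. Lengths are in m, angles in rad, forces in N, time in s.
With the tool pointing down it reaches from about 0.225 to 0.875 m from the base axis. Payload 3.4 kg.
Tool frame: the origin (TCP) lies at the very end of the fingers, on their centre line; the grasp point (between the pads) lies 19 mm behind it (manip.hold_point_z is the distance from the TCP to the grasp point, in m); z points along the fingers, x is the direction in which the jaws open and shut, and the axes are right-handed (so a half turn about z gives the same grasp; the last joint's range is limited). The gripper opens to 85 mm and grips with 20 to 120 N. Pads are 22 mm wide; open, the fingers measure 114 mm over their backs; the gripper's body (76 mm by 85 mm) begins 54 mm behind the grasp point. The pads swing forward as they close: fully open they stand 13 mm farther back than shut.
Start: joints at [-1.235, 0.276, 1.505, -0, 1.361, -0.121], TCP at [0.254, -0.516, 0.231] pointing down, gripper open.
Joint ranges: [-2.89, 2.89], [-0.75, 2.08], [0.22, 2.7], [-1.18, 4.32], [0.11, 2.71], [-2.7, 2.7]. Speed limits (rad/s): [2.57, 2.57, 3.14, 3.14, 3.14, 3.14].

## Interface

Orientations are given as a unit quaternion [w, x, y, z].
In Python, from rig import manip gives the robot as it stands.
- The arm moves only by the tool apply_moves, never from a script. Its argument "commands" is one flat list of numbers, 6 for each row, row after row: the shift along the tool's x, y, z normalised to -1 to 1, where 1 is 0.03 m, then the turn, a rotation vector about the tool's x, y, z normalised to -1 to 1, where 1 is 0.15 rad. A call has 1 to 20 rows; each row shifts and turns the commanded pose from where the row before left it, along the tool's axes as they then stand; what a row does not reach is not made up. A row lasts 1/10 s, in which the tool goes at most 50 mm and 8.59 degrees, less where a joint would pass 70% of its speed; a pose out of reach is approached as far as the arm can. A call with a number of a shift or a turn outside -1 to 1 is refused whole. A call with a gripper value outside its range is refused whole. "jaw" is the opening, from -1 (shut) to 1 (fully open), set as the call begins (left out, the last holds). The fingers move at their own pace and stop on an object; "newtons" is the grip in N (left out, the last holds). Time passes only in rows, so rows that do not move let the fingers close. It gives the time, the measured TCP pose, the force and the opening at its end, in the units of the state.
- manip.get_state(): the state, without advancing time (a new reading comes with each control period).
- manip.get_image(name): name is "side" or "top" or "wrist"; returns a dict with "frame" (480x640x3 uint8, red, green, blue), "fx", "fy", "cx", "cy" (pixels), "extrinsics" (4x4, takes a point from camera to world coordinates); the wrist camera has in their place "mount" (4x4, takes a point from camera to tool coordinates, whose origin is the TCP and whose axes are the tool frame's). Camera axes: x right, y up, looking along -z (the intrinsics and any distortion apply to the point x, -y, -z); pixel columns grow to the right and rows downward; lengths in m; the calibration is good to about 2 mm. The wrist camera is an equidistant fisheye: a pixel r from the principal point sees the ray r / f radians off the axis. A picture is of the moment at which its call begins: read the wrist's pose just before it. There is no depth.
- manip.sign_off(): hands the job in, once; it reports no verdict.
The state is a dict: "clock": time; "qpos": joint angles; "qd": joint speeds; "effort": joint torques, N m; "position": TCP position; "ee_rot": TCP orientation; "contact_force": force on the tool from outside, world axes, zero at the start; "moment": the same for the moment, N m; "width": finger opening in m.
Only numpy, scipy, OpenCV 4.12 (cv2) and the standard library are available. Lean on these libraries where they do the work, as an engineer would, in place of code of your own. Each camera call takes 0.05 s, during which the arm holds its last target. There are 200 camera calls.

## Task

The two jars of the carrier are filled unequally. By short trial lifts, find where along the bar the sliding handle must stand so that the carrier hangs level, lifted clear just above its tray; then carry it level to the drying rack and set it down gently on the lower deck, within the low rim and under the upper board, and let go. Never tip it far, and leave the other things on the table where they are.

Things in the scene. Friction and masses are not known exactly. Their poses are not given: they have to be found in the camera images.
- carrier: wooden bar 24 x 330 x 14, underside 80 above the jars' undersides, a terracotta lidded jar (70 dia, 80 tall, strapped on) under each end, axes 125 either side of the middle. Origin: midway between the jars, level with their undersides; y along the bar, z up. Mass 0.3 to 0.9 kg; the jars look alike but weigh 0.07 to 0.34 kg each: the centre of mass lies up to 60 off the middle
- handle (a joint): place of the sliding handle along the bar in m: 0 in the middle, positive towards the carrier's +y, stops at +-0.085. It slides stiffly (about 3.5 N) and stays where it is left, also while the carrier hangs. It starts near its +y stop, never at balance. Slide it while the carrier stands on its tray, whose rim holds the jars
- grip (a point): centre of the handle's grip, an upright dark wooden disc 36 dia, 12 thick, 170 above the jars' undersides. Its faces look along the bar to the two jars, so fingers close along the bar and may lean towards the robot; regrip rather than change that lean when lifted, as the carrier would lean too
- pin (a point): the handle's cross pin, 36 below the grip's centre. The carrier swings on it towards its heavier end (up to 0.5 rad, weakly centred), like a pendulum: its centre of mass is 60 to 90 below the pin, so 10 of misplacement tips it about 7 degrees if both jars hang free. The handle must go towards the low end. In a short lift a much heavier jar stays on the tray. Tipping swings the jars sideways: trial lifts over 30 may land one on the rim
- tray: low wooden tray, fixed, where the carrier stands at first: 114 x 364 outside, long side along y, inside 94 x 344, floor 8 thick, rim 8 above the floor. Origin: centre of its underside
- bay (a point): centre of the upper face of the drying rack's lower deck, fixed. The deck is 20 above the table, inside its rim 94 x 344 (long side along this point's y); rim 10 high, 10 thick, outside 114 x 364. x points to the rack's back, away from the robot; two posts stand at x = 125, y = +-210. The carrier may stand either way round
- board_edge (a point): middle of the lower front edge of the rack's upper board, straight above the deck's centre and 340 above the deck. The board is 18 thick, 460 long and reaches 150 to the back, so it covers the rear half of the deck: only a tool leaning back towards the robot, about 30 degrees, gets the grip over the deck's middle
- pigment_jar: small grey jar, 48 dia, 60 tall, white cap; a bystander standing between tray and rack
- scissors: scissors lying flat, about 180 long; a bystander
- clay_slab: flat offcut of grey clay, 80 x 120 x 8; a bystander in front of the rack
- mug: white mug, 80 dia, 90 tall; a bystander

How it is judged:
On the way:
1. the carrier hangs level within 0.09 rad (5 degrees), its middle 12 mm or more off the tray, still over the tray (within 80 mm of its centre), not touching it, for 0.5 s (z of carrier in the frame of tray above 0.02 m and angle between carrier's own z axis and vertical below 0.09 rad and horizontal distance between carrier and tray below 0.08 m and contact force between carrier and tray below 0.05 N), for 0.5 s.
At the end, for the whole second after the job is handed in: the carrier stands at rest on the rack's lower deck, inside the rim: its middle within 15 mm of the deck's centre lengthways and across, both jars down (height within 4 mm, upright within 0.04 rad), its bar along the deck within 0.12 rad (x of carrier in the frame of bay between -0.015 and 0.015 m and y of carrier in the frame of bay between -0.015 and 0.015 m and z of carrier in the frame of bay between -0.004 and 0.004 m and angle between carrier's own z axis and vertical below 0.04 rad and angle between the y axis of carrier and the y axis of bay, either way round below 0.12 rad and linear speed of carrier below 0.02 m/s); the robot touches nothing.
It fails at once if the carrier is tipped more than 0.4 rad (23 degrees) (angle between carrier's own z axis and vertical above 0.4 rad).
It fails at once if the carrier is carried away from its tray (over 120 mm) while tipped more than 0.2 rad (11 degrees) (horizontal distance between carrier and tray above 0.12 m and angle between carrier's own z axis and vertical above 0.2 rad).
It fails at once if the carrier is dropped on the deck (faster than 0.4 m/s there) (horizontal distance between carrier and bay below 0.03 m and linear speed of carrier above 0.4 m/s).
It fails at once if a bystander is moved more than 30 mm (distance of any of pigment_jar, scissors, clay_slab, mug from where it was at the start of the episode above 0.03 m).
It also fails if it takes over 72 s, if anything falls off the work surface, if the arm or the gripper's body presses on something with over 40 N, if the wrist force passes 120 N, or if a joint passes its speed limit or range.

## Working session

There is one attempt and no reset: what is moved stays moved. The work goes in short steps, Python scripts to look and compute and a tool call to move; the robot and the scene stay as the last step left them, time stands still between calls to the robot, and variables do not carry over. Pictures are saved under pics/ and viewed, about 8 in all and at most 12, crops included, and the job is handed in when it is done.

Besides the shell and the picture viewer there is one more tool, called after "Request:" in YAML: its name, and indented under it one key for each argument. apply_moves: Moves the arm, as the interface text tells. Scaled input: -1 to 1 covers 0.03 m each way for a shift and 0.15 rad each way for a turn. Its arguments: {"type":"object","properties":{"commands":{"type":"array"},"jaw":{"type":"number"},"newtons":{"type":"number"}},"required":["commands"]}

```bash
mkdir -p pics; ls; cat > h.py <<'E'
import numpy as np, cv2
from rig import manip
from scipy.spatial.transform import Rotation as R
def snap(n,f):
    d=manip.get_image(n); cv2.imwrite(f,d["frame"][:,:,::-1]); return d
def proj(d,P):
    E=np.array(d["extrinsics"]); p=(np.atleast_2d(P)-E[:3,3])@E[:3,:3]
    return np.c_[d["cx"]+d["fx"]*p[:,0]/-p[:,2], d["cy"]-d["fy"]*p[:,1]/-p[:,2]]
def onz(d,uv,z):
    E=np.array(d["extrinsics"]); uv=np.atleast_2d(uv)
    r=np.c_[(uv[:,0]-d["cx"])/d["fx"],-(uv[:,1]-d["cy"])/d["fy"],-np.ones(len(uv))]@E[:3,:3].T
    return E[:3,3]+r*((z-E[2,3])/r[:,2])[:,None]
def st():
    s=manip.get_state(); print({k:np.round(s[k],4).tolist() for k in("clock","position","ee_rot","contact_force","moment","width","qpos")}); return s
E
python3 - <<'E'
from h import *
import pickle
st()
for n in("top","side"):
    d=snap(n,f"pics/{n}0.png"); print(n,d["fx"],d["cx"],d["cy"],np.round(d["extrinsics"],3).tolist()); pickle.dump(d,open(n+".pkl","wb"))
E
```

```text
pics
{'clock': 0.0, 'position': [0.2535, -0.5155, 0.2305], 'ee_rot': [-0.0006, 0.8489, -0.5286, -0.0007], 'contact_force': [-0.8559, 0.2019, 0.3547], 'moment': [0.0421, 0.0159, -0.0384], 'width': 0.0855, 'qpos': [-1.235, 0.2766, 1.5061, 0.0, 1.3607, -0.121]}
top 434.1825654365753 314.93634924578373 250.1963859718557 [[0.013, 0.991, -0.132, 0.446], [-1.0, 0.013, 0.003, 0.056], [0.004, 0.132, 0.991, 1.103], [0.0, 0.0, 0.0, 1.0]]
side 553.2147157993667 311.8736696742302 236.57388298653294 [[-0.916, 0.253, -0.313, 0.167], [-0.402, -0.564, 0.721, 0.934], [0.006, 0.786, 0.618, 0.985], [0.0, 0.0, 0.0, 1.0]]
```

View pics/top0.png

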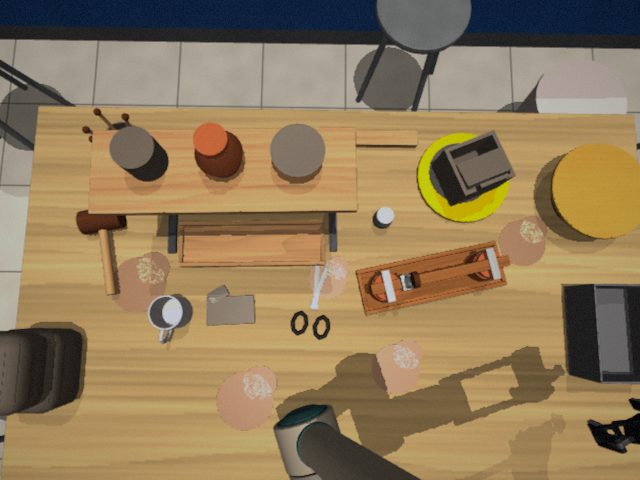

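View pics/side0.png

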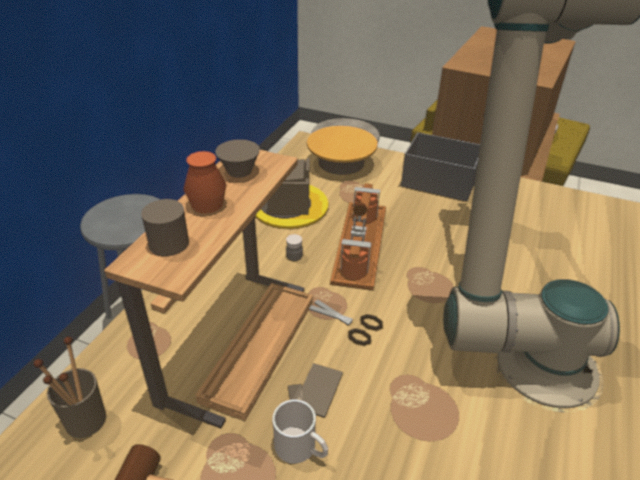

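The top view shows the carrier and tray around (432,278), with the handle near (407,281) towards the left jar. The rack's board front edge runs (90,213)-(357,211), with the deck below it around (253,243). The pigment jar is at (384,217) and the scissors at (315,300). Next I'll enlarge both areas.

```bash
python3 - <<'E'
import cv2,numpy as np
a=cv2.imread("pics/top0.png");b=cv2.imread("pics/side0.png")
c=cv2.resize(a[230:325,345:515],None,fx=4.7,fy=4.7,interpolation=3)[:300*2]
cv2.imwrite("pics/c1.png",c[:600,:800])
t=cv2.resize(a[185:285,80:370],None,fx=2.75,fy=2.75,interpolation=3)
s=cv2.resize(b[170:300,300:420],None,fx=2.4,fy=2.4,interpolation=3)
s2=cv2.resize(b[260:420,190:330],None,fx=2,fy=2,interpolation=3)
o=np.zeros((600,800,3),np.uint8);o[:t.shape[0],:t.shape[1]]=t[:, :800];o[280:280+s.shape[0],:s.shape[1]]=s;o[280:280+s2.shape[0],400:400+s2.shape[1]]=s2
cv2.imwrite("pics/c2.png",o)
E
```

```text
(no output)
```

View pics/c1.png

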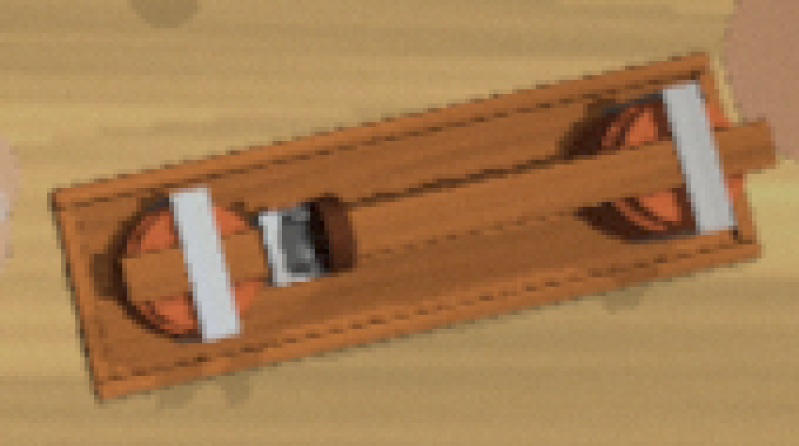

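View pics/c2.png

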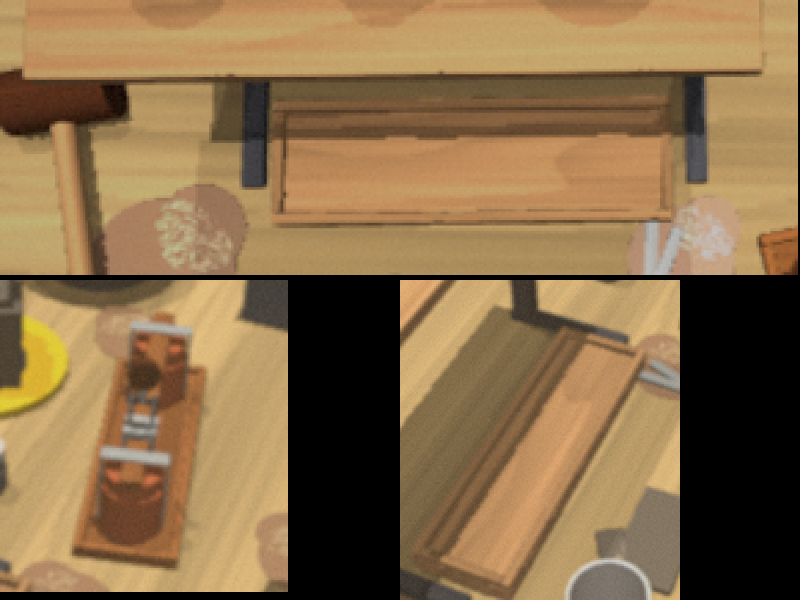

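```bash
python3 - <<'E'
from h import *
import pickle
d=pickle.load(open("top.pkl","rb"))
c1=lambda L:np.array(L)/4.7+[345,230]
c2=lambda L:np.array(L)/2.75+[80,185]
def rep(n,P):
    print(n,np.round(P,3).tolist(),"mean",np.round(P.mean(0),4))
rep("tray",onz(d,c1([(55,192),(705,55),(760,255),(100,398)]),.016))
P=onz(d,c1([(124,279),(772,143)]),.102);rep("bar",P);v=P[1]-P[0];print("len",np.linalg.norm(v),"yaw of line",np.arctan2(v[1],v[0]))
rep("grip",onz(d,c1([(335,233)]),.178))
rep("deck",onz(d,c2([(275,100),(670,97),(672,220),(275,224)]),.030))
rep("board",onz(d,c2([(22,78),(762,72)]),.36))
rep("pig cap",onz(d,[(385,216)],.06))
rep("mug/slab",onz(d,[(172,312),(231,309)],.05))
rep("scissors",onz(d,[(325,268),(315,300),(300,323),(321,327)],.0))
E
```

```text
tray [[0.54, -0.052, 0.016], [0.618, -0.403, 0.016], [0.511, -0.428, 0.016], [0.431, -0.076, 0.016]] mean [ 0.5251 -0.2399  0.016 ]
bar [[0.49, -0.078, 0.102], [0.561, -0.398, 0.102]] mean [ 0.5257 -0.2378  0.102 ]
len 0.32844265890177393 yaw of line -1.352624483975852
grip [[0.509, -0.163, 0.178]] mean [ 0.5088 -0.1632  0.178 ]
deck [[0.657, 0.393, 0.03], [0.665, 0.032, 0.03], [0.552, 0.029, 0.03], [0.544, 0.387, 0.03]] mean [0.6046 0.2103 0.03  ]
board [[0.604, 0.45, 0.36], [0.615, -0.019, 0.36]] mean [0.6095 0.2156 0.36  ]
pig cap [[0.672, -0.117, 0.06]] mean [ 0.6716 -0.1173  0.06  ]
mug/slab [[0.432, 0.394, 0.05], [0.441, 0.253, 0.05]] mean [0.4367 0.3234 0.05  ]
scissors [[0.547, 0.027, 0.0], [0.466, 0.051, 0.0], [0.408, 0.088, 0.0], [0.399, 0.035, 0.0]] mean [0.4552 0.0505 0.    ]
```

```bash
cat >> h.py <<'E'
LEAN=0.5236
def rot(yaw,lean=LEAN):
    # tool x along -carrier y, z down leaning forward
    Z=R.from_euler('z',yaw)
    x=np.array([0,-1,0.]);z=np.array([np.sin(lean),0,-np.cos(lean)]);y=np.cross(z,x)
    return Z*R.from_matrix(np.c_[x,y,z])
def tgt(g,yaw,back=0,lean=LEAN):
    r=rot(yaw,lean); return np.array(g)+r.apply([0,0,.019-back]),r
def cur():
    s=manip.get_state(); q=np.array(s["ee_rot"]); return np.array(s["position"]),R.from_quat(q[[1,2,3,0]])
def rows(p0,r0,p1,r1,n,dec=2):
    """n even rows from pose 0 to pose 1 (world-straight), rounded; returns end pose"""
    out=[]
    rv=(r0.inv()*r1).as_rotvec()
    for i in range(1,n+1):
        pt=p0+0
        rt=None
        goalp=P0+(p1-P0)*i/n if i>1 else p0+(p1-p0)/n
        if i==1: P0=p0.copy(); R0=r0
        goalr=R0*R.from_rotvec(rv*i/n)
        a=np.round(r0.inv().apply(goalp-p0)/.03,dec); b=np.round((r0.inv()*goalr).as_rotvec()/.15,dec)
        out+=a.tolist()+b.tolist()
        p0=p0+r0.apply(a*.03); r0=r0*R.from_rotvec(b*.15)
    print(n,"rows max",np.abs(out).max(),out); return p0,r0
E
python3 - <<'E'
from h import *
p,r=cur()
g=[.509,-.163,.178]
p1,r1=tgt(g,.218,.08)
p,r=rows(p,r,p1,r1,15)
print(p-p1)
E
```

```text
15 rows max 0.79 [-0.47, -0.79, 0.0, 0.23, 0.03, 0.1, -0.48, -0.78, 0.03, 0.23, 0.03, 0.11, -0.49, -0.77, 0.05, 0.23, 0.03, 0.1, -0.51, -0.77, 0.07, 0.24, 0.02, 0.1, -0.52, -0.75, 0.1, 0.23, 0.03, 0.11, -0.53, -0.74, 0.12, 0.23, 0.03, 0.1, -0.54, -0.73, 0.15, 0.23, 0.03, 0.1, -0.55, -0.71, 0.17, 0.23, 0.03, 0.11, -0.56, -0.7, 0.19, 0.23, 0.03, 0.1, -0.58, -0.68, 0.21, 0.24, 0.03, 0.11, -0.59, -0.66, 0.23, 0.23, 0.02, 0.1, -0.6, -0.65, 0.26, 0.23, 0.03, 0.1, -0.61, -0.63, 0.27, 0.23, 0.03, 0.11, -0.62, -0.61, 0.29, 0.23, 0.03, 0.1, -0.63, -0.59, 0.31, 0.23, 0.03, 0.1]
[ 1.18574157e-05 -8.91794954e-05  4.64275872e-05]
```

Request:
apply_moves:
  commands: [-0.47,-0.79,0.0,0.23,0.03,0.1,-0.48,-0.78,0.03,0.23,0.03,0.11,-0.49,-0.77,0.05,0.23,0.03,0.1,-0.51,-0.77,0.07,0.24,0.02,0.1,-0.52,-0.75,0.1,0.23,0.03,0.11,-0.53,-0.74,0.12,0.23,0.03,0.1,-0.54,-0.73,0.15,0.23,0.03,0.1,-0.55,-0.71,0.17,0.23,0.03,0.11,-0.56,-0.7,0.19,0.23,0.03,0.1,-0.58,-0.68,0.21,0.24,0.03,0.11,-0.59,-0.66,0.23,0.23,0.02,0.1,-0.6,-0.65,0.26,0.23,0.03,0.1,-0.61,-0.63,0.27,0.23,0.03,0.11,-0.62,-0.61,0.29,0.23,0.03,0.1,-0.63,-0.59,0.31,0.23,0.03,0.1,0,0,0,0,0,0,0,0,0,0,0,0]
  jaw: 1
  newtons: 40

```text
clock: 1.8
position: [0.4791, -0.17, 0.231]
ee_rot: [-0.201, 0.754, -0.604, 0.163]
contact_force: [-0.1, 0.2, 0.7]
width: 0.0856
```

```bash
python3 - <<'E'
from h import *
s=st(); p,r=cur(); p1,r1=tgt([.509,-.163,.178],.218,.08)
print("err mm",(p-p1)*1e3,(r.inv()*r1).as_rotvec())
d=snap("wrist","pics/w1.png"); print({k:np.round(d[k],4).tolist() for k in d if k!="frame"})
E
```

```text
{'clock': 1.8, 'position': [0.4791, -0.17, 0.231], 'ee_rot': [-0.2006, 0.754, -0.6039, 0.1625], 'contact_force': [-0.1451, 0.1659, 0.6896], 'moment': [-0.0228, 0.1697, -0.0444], 'width': 0.0856, 'qpos': [-0.7959, -0.0069, 1.9777, 0.5463, 0.95, 0.281]}
err mm [-0.10239984 -0.36284691  0.14158344] [ 0.00132986 -0.00169392  0.00261936]
{'fx': 371.6483, 'fy': 371.6483, 'cx': 321.0969, 'cy': 240.3866, 'mount': [[1.0, -0.0001, -0.001, 0.0009], [-0.0004, -0.9449, -0.3273, -0.0828], [-0.0009, 0.3273, -0.9449, -0.1429], [0.0, 0.0, 0.0, 1.0]]}
```

View pics/w1.png

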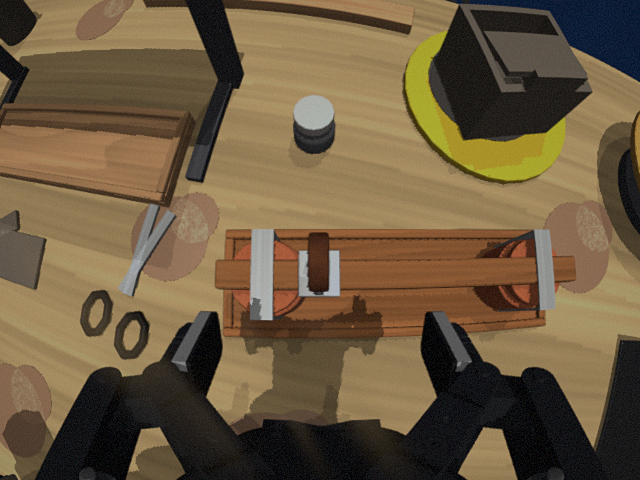

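The wrist view shows the disc at (318,262), and I predicted (319,260), so the pose is good. Now I'll approach and close.

Request:
apply_moves:
  commands: [0,0,0.53,0,0,0,0,0,0.53,0,0,0,0,0,0.53,0,0,0,0,0,0.53,0,0,0,0,0,0.54,0,0,0,0,0,0,0,0,0]

```text
clock: 2.45
position: [0.5181, -0.1622, 0.1603]
ee_rot: [-0.201, 0.753, -0.605, 0.161]
contact_force: [-0.8, 0.9, 0.9]
width: 0.0855
```

Request:
apply_moves:
  commands: [0,0,0,0,0,0,0,0,0,0,0,0,0,0,0,0,0,0,0,0,0,0,0,0,0,0,0,0,0,0,0,0,0,0,0,0,0,0,0,0,0,0,0,0,0,0,0,0]
  jaw: -1
  newtons: 50

```text
clock: 3.25
position: [0.5184, -0.1613, 0.1627]
ee_rot: [-0.201, 0.754, -0.604, 0.163]
contact_force: [-3.3, 1.9, 5.8]
width: 0.0115
```

Request:
apply_moves:
  commands: [0,0,-0.05,0,0,0,0.3,0,0,0,0,0,0.3,0,0,0,0,0,0.3,0,0,0,0,0,0.3,0,0,0,0,0,0.3,0,0,0,0,0,0.3,0,0,0,0,0,0.3,0,0,0,0,0,0.3,0,0,0,0,0,0.15,0,0,0,0,0,0,0,0,0,0,0,0,0,0,0,0,0,0,0,0,0,0,0]

```text
clock: 4.55
position: [0.5342, -0.2374, 0.1634]
ee_rot: [-0.2, 0.754, -0.604, 0.163]
contact_force: [0.4, -0.6, -7.4]
width: 0.0112
```

```bash
python3 - <<'E'
from h import *
s=st()
d=snap("wrist","pics/w2.png")
E
```

```text
{'clock': 4.55, 'position': [0.5342, -0.2374, 0.1634], 'ee_rot': [-0.2002, 0.7536, -0.6045, 0.1634], 'contact_force': [0.3847, -0.639, -7.3607], 'moment': [-0.2526, 0.7556, -0.0312], 'width': 0.0112, 'qpos': [-0.8129, 0.193, 1.9401, 0.622, 0.8205, 0.1502]}
```

View pics/w2.png

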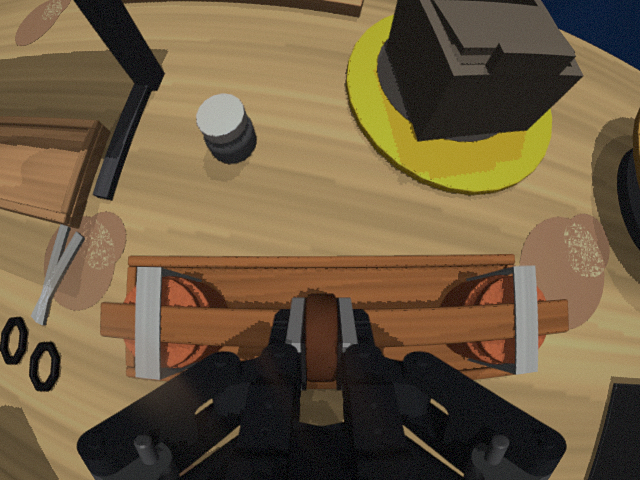

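The view shows the disc held between the pads, with the bar running (101,320) to (568,315) and straps at (149,322) and (526,319). So the handle is near the middle. I'll fit tilt and handle position from this frame, locating the bar ends and straps in code.

```bash
cat > fit.py <<'E'
from h import *
from scipy.optimize import least_squares
def wproj(d,pt):
    M=np.array(d["mount"]); c=(np.atleast_2d(pt)-M[:3,3])@M[:3,:3]
    v=c*[1,-1,-1]; rho=np.hypot(v[:,0],v[:,1]); th=np.arctan2(rho,v[:,2])
    return np.c_[d["cx"]+d["fx"]*th*v[:,0]/rho, d["cy"]+d["fy"]*th*v[:,1]/rho]
def model(d,x,along,up=-.040,lat=0):
    th,h,dy,dz,ro=x
    # carrier frame seen in tool frame: grip point at (0,dy,.019-ish); up u, fwd f, carrier y = -tool x
    L=LEAN; u=np.array([0,np.sin(L),-np.cos(L)]); f=np.array([0,-np.cos(L),-np.sin(L)])
    pin=np.array([0,dy,-.019+dz])-.036*u
    y=np.array([-1,0,0.])*np.cos(ro)+f*np.sin(ro); y2=y*np.cos(th)+u*np.sin(th); u2=u*np.cos(th)-y*np.sin(th)
    return wproj(d,pin+np.outer(np.array(along)-h,y2)+up*u2+lat*f)
def find(fr,vs=None):
    """strap centres (left,right) and bar ends"""
    hsv=cv2.cvtColor(fr,cv2.COLOR_RGB2HSV)
    m=((hsv[...,1]<70)&(hsv[...,2]>90)).astype(np.uint8); m[:225]=0; m[420:]=0
    n,lab,stt,cen=cv2.connectedComponentsWithStats(m)
    c=[(cen[i],stt[i]) for i in range(1,n) if stt[i][4]>900 and stt[i][3]>60 and stt[i][2]<50]
    c=sorted(c,key=lambda t:t[0][0]); return c
def ends(fr,s):
    g=cv2.GaussianBlur(fr,(3,3),0).astype(float); o=[]
    (xl,yl),(xr,yr)=s
    k=(yr-yl)/(xr-xl)
    for x0,sg in((xl,-1),(xr,1)):
        xs=np.arange(x0+sg*16,x0+sg*75,sg); prof=[]
        for x in xs:
            yy=int(round(yl+k*(x-xl))); xi=int(round(x))
            prof.append(g[yy-8:yy+9,xi].mean(0) if 0<=xi<640 else prof[-1])
        prof=np.array(prof); gr=np.linalg.norm(prof[3:]-prof[:-3],axis=1); i=gr.argmax(); o.append((xs[i]+xs[i+3])/2)
    return o
def measure(d,verbose=True):
    fr=d["frame"]; c=find(fr)
    if len(c)<2: print("straps?",[(t[0].round(),t[1]) for t in c]); return
    s=[c[0][0],c[-1][0]]; e=ends(fr,s)
    def res(x):
        a=model(d,x,[.125,-.125],-.038); b=model(d,x,[.165,-.165])
        return np.r_[(a-np.array(s)).ravel(), b[:,0]-e,  (x[3]/.006), x[2]/.006]
    q=least_squares(res,[0,0,0,0,0])
    print("straps",np.round(s,1).tolist(),"heights",[int(t[1][3]) for t in c],"ends",e)
    print("tilt",round(q.x[0],4),"h mm",round(q.x[1]*1e3,1),"dy,dz mm",(q.x[2:4]*1e3).round(1),"ro",round(q.x[4],3),"rms",np.sqrt(np.mean(q.fun**2)).round(2)); return q.x
E
python3 - <<'E'
from fit import *
st();d=manip.get_image("wrist");measure(d)
E
```

```text
{'clock': 4.6, 'position': [0.5341, -0.2372, 0.1634], 'ee_rot': [-0.2004, 0.7536, -0.6044, 0.1632], 'contact_force': [0.3097, 0.7225, -7.4466], 'moment': [-0.2296, 0.6821, -0.053], 'width': 0.0116, 'qpos': [-0.8128, 0.1929, 1.9402, 0.6222, 0.8209, 0.1502]}
straps [[147.4, 322.5], [526.0, 318.9]] heights [113, 110] ends [np.float64(99.91373047584455), np.float64(568.452802359882)]
tilt 0.0067 h mm 14.6 dy,dz mm [75.7  2.2] ro 0.008 rms 4.5
```

```bash
sed -i 's/u=np.array(\[0,np.sin(L),-np.cos(L)\]); f=np.array(\[0,-np.cos(L),-np.sin(L)\])/u=np.array([0,-np.sin(L),-np.cos(L)]); f=np.array([0,-np.cos(L),np.sin(L)])/' fit.py
python3 - <<'E'
from fit import *
d=manip.get_image("wrist");measure(d)
E
```

```text
straps [[147.4, 322.4], [526.0, 319.1]] heights [114, 109] ends [np.float64(99.93028758645795), np.float64(568.450168918919)]
tilt 0.0017 h mm 13.7 dy,dz mm [2.2 2.2] ro -0.002 rms 0.23
```

Request:
apply_moves:
  commands: [0,-0.05,-0.087,0,0,0,0,-0.05,-0.087,0,0,0,0,-0.05,-0.087,0,0,0,0,-0.05,-0.087,0,0,0,0,0,0,0,0,0,0,0,0,0,0,0,0,0,0,0,0,0,0,0,0,0,0,0]

```text
clock: 5.5
position: [0.5341, -0.2364, 0.1754]
ee_rot: [-0.201, 0.754, -0.604, 0.163]
contact_force: [0.1, -0.4, -7.3]
width: 0.0113
```

```bash
python3 - <<'E'
from fit import *
st();d=manip.get_image("wrist");measure(d);st()
E
```

```text
{'clock': 5.5, 'position': [0.5341, -0.2364, 0.1754], 'ee_rot': [-0.2011, 0.7536, -0.6044, 0.1625], 'contact_force': [0.1331, -0.4178, -7.2833], 'moment': [-0.0684, 0.7162, 0.0918], 'width': 0.0113, 'qpos': [-0.8126, 0.179, 1.9225, 0.6065, 0.8485, 0.1749]}
straps [[138.8, 322.7], [515.5, 319.3]] heights [117, 106] ends [np.float64(88.33801149814002), np.float64(555.9872262773723)]
tilt 0.0722 h mm 13.7 dy,dz mm [2.1 1.9] ro -0.003 rms 0.17
{'clock': 5.55, 'position': [0.5341, -0.2364, 0.1755], 'ee_rot': [-0.2011, 0.7535, -0.6044, 0.1626], 'contact_force': [-0.5607, 0.9441, -7.2252], 'moment': [-0.1211, 0.7526, 0.0036], 'width': 0.0112, 'qpos': [-0.8126, 0.1791, 1.9224, 0.6065, 0.8485, 0.1749]}
```

The −y end is heavy: that jar stays down while the other rises. I'll lower, slide 34 mm towards −y and try again.

Request:
apply_moves:
  commands: [0,0.05,0.087,0,0,0,0,0.05,0.087,0,0,0,0,0.05,0.087,0,0,0,0,0.07,0.12,0,0,0,0,0,0,0,0,0,0.28,0,0,0,0,0,0.28,0,0,0,0,0,0.28,0,0,0,0,0,0.28,0,0,0,0,0,0,0,0,0,0,0,0,-0.06,-0.104,0,0,0,0,-0.06,-0.104,0,0,0,0,-0.06,-0.104,0,0,0,0,-0.06,-0.104,0,0,0,0,0,0,0,0,0,0,0,0,0,0,0,0,0,0,0,0,0,0,0,0,0,0,0]

```text
clock: 7.35
position: [0.5415, -0.2695, 0.1769]
ee_rot: [-0.201, 0.753, -0.604, 0.163]
contact_force: [-0.2, -1.3, -6.7]
width: 0.0113
```

```bash
python3 - <<'E'
from fit import *
st();d=manip.get_image("wrist");measure(d)
E
```

```text
{'clock': 7.35, 'position': [0.5415, -0.2695, 0.1769], 'ee_rot': [-0.2009, 0.7535, -0.6044, 0.1629], 'contact_force': [-0.2035, -1.3101, -6.6522], 'moment': [-0.2467, 0.698, -0.0271], 'width': 0.0113, 'qpos': [-0.8493, 0.2148, 1.8693, 0.6022, 0.8801, 0.1534]}
straps [[42.0, 271.1], [490.7, 322.5]] heights [95, 104, 118] ends [np.float64(3.470686767169177), np.float64(542.2237354085603)]
tilt 0.0771 h mm -29.0 dy,dz mm [-28.7 -30.4] ro 0.096 rms 2.73
```

```bash
sed -i 's/stt\[i\]\[2\]<50\]/stt[i][2]<50 and abs(cen[i][1]-321)<18 and stt[i][3]>85]/' fit.py
python3 - <<'E'
from fit import *
d=manip.get_image("wrist");measure(d);st()
E
```

```text
straps [[116.9, 319.0], [490.7, 322.6]] heights [104, 117] ends [np.float64(78.37905176584422), np.float64(542.2310188189488)]
tilt -0.0715 h mm -20.1 dy,dz mm [2.4 2.7] ro -0.001 rms 0.28
{'clock': 7.45, 'position': [0.5415, -0.2694, 0.1769], 'ee_rot': [-0.201, 0.7535, -0.6044, 0.1628], 'contact_force': [0.0918, -0.4483, -5.845], 'moment': [-0.2564, 0.6869, -0.0246], 'width': 0.0113, 'qpos': [-0.8493, 0.2149, 1.8693, 0.6023, 0.8802, 0.1533]}
```

Request:
apply_moves:
  commands: [0,0.06,0.106,0,0,0,0,0.06,0.106,0,0,0,0,0.06,0.106,0,0,0,0,0.06,0.106,0,0,0,0,0.06,0.106,0,0,0,0,0,0,0,0,0,-0.21,0,0,0,0,0,-0.21,0,0,0,0,0,-0.21,0,0,0,0,0,-0.21,0,0,0,0,0,0,0,0,0,0,0,0,0,0,0,0,0]

```text
clock: 8.65
position: [0.5386, -0.2478, 0.1628]
ee_rot: [-0.201, 0.753, -0.604, 0.168]
contact_force: [-4.1, -2.7, 10.9]
width: 0.0115
```

```bash
python3 - <<'E'
from fit import *
st();d=manip.get_image("wrist");measure(d)
E
```

```text
{'clock': 8.65, 'position': [0.5386, -0.2478, 0.1628], 'ee_rot': [-0.2006, 0.7528, -0.604, 0.1679], 'contact_force': [-4.0836, -2.6859, 10.889], 'moment': [-0.2398, 0.1729, -0.0706], 'width': 0.0115, 'qpos': [-0.8227, 0.2047, 1.9295, 0.6313, 0.8172, 0.1334]}
straps [[130.4, 323.1], [510.4, 321.8]] heights [112, 111] ends [np.float64(84.901632970451), np.float64(554.8815372424723)]
tilt 0.0096 h mm 1.7 dy,dz mm [2.9 1.3] ro -0.003 rms 0.23
```

Request:
apply_moves:
  commands: [0,-0.065,-0.113,0,0,0,0,-0.065,-0.113,0,0,0,0,-0.065,-0.113,0,0,0,0,-0.065,-0.113,0,0,0,0,-0.065,-0.113,0,0,0,0,0,0,0,0,0,0,0,0,0,0,0,0,0,0,0,0,0,0,0,0,0,0,0,0,0,0,0,0,0]

```text
clock: 9.7
position: [0.536, -0.2446, 0.178]
ee_rot: [-0.201, 0.754, -0.604, 0.163]
contact_force: [0.2, 0.4, -7.4]
width: 0.0113
```

```bash
python3 - <<'E'
from fit import *
st();d=manip.get_image("wrist");measure(d)
for i in range(3):
  d=manip.get_image("wrist");measure(d)
st()
E
```

```text
{'clock': 9.7, 'position': [0.536, -0.2446, 0.178], 'ee_rot': [-0.201, 0.7535, -0.6044, 0.1626], 'contact_force': [0.1801, 0.399, -7.3928], 'moment': [-0.2146, 0.8028, -0.0073], 'width': 0.0113, 'qpos': [-0.822, 0.1856, 1.9061, 0.6027, 0.861, 0.1735]}
straps [[130.2, 322.6], [510.0, 321.8]] heights [112, 111] ends [np.float64(84.69570222563314), np.float64(554.4837623762376)]
tilt 0.0105 h mm 1.5 dy,dz mm [2.8 1.4] ro -0.002 rms 0.23
straps [[130.1, 322.5], [509.7, 322.0]] heights [112, 111] ends [np.float64(84.57604126862819), np.float64(554.1689029202842)]
tilt 0.0111 h mm 1.4 dy,dz mm [2.9 1.5] ro -0.001 rms 0.24
straps [[129.9, 322.3], [509.4, 321.6]] heights [112, 111] ends [np.float64(84.43463302752295), np.float64(553.9189565909996)]
tilt 0.0116 h mm 1.3 dy,dz mm [2.8 1.7] ro -0.002 rms 0.23
straps [[129.7, 322.1], [509.3, 321.6]] heights [112, 111] ends [np.float64(83.18978805394991), np.float64(553.7757382282522)]
tilt 0.0211 h mm 2.2 dy,dz mm [2.5 1.3] ro -0.001 rms 0.17
{'clock': 9.9, 'position': [0.5361, -0.2447, 0.1781], 'ee_rot': [-0.201, 0.7535, -0.6044, 0.1627], 'contact_force': [-0.0611, 0.2068, -8.3052], 'moment': [-0.1319, 0.7707, 0.0027], 'width': 0.011, 'qpos': [-0.822, 0.1855, 1.9059, 0.6027, 0.861, 0.1734]}
```

Request:
apply_moves:
  commands: [0,-0.04,-0.07,0,0,0,0,-0.04,-0.07,0,0,0,0,-0.04,-0.07,0,0,0,0,0,0,0,0,0,0,0,0,0,0,0,0,0,0,0,0,0,0,0,0,0,0,0,0,0,0,0,0,0,0,0,0,0,0,0,0,0,0,0,0,0,0,0,0,0,0,0,0,0,0,0,0,0]

```text
clock: 11.1
position: [0.5361, -0.2447, 0.1854]
ee_rot: [-0.201, 0.754, -0.604, 0.163]
contact_force: [0.2, 0.1, -5.9]
width: 0.0113
```

```bash
python3 - <<'E'
from fit import *
st();d=manip.get_image("wrist");measure(d)
d=manip.get_image("wrist");x=measure(d)
s=snap("side","pics/s2.png");a=s["frame"][150:310,290:430,::-1]
w=d["frame"][:,:,::-1]
o=np.zeros((480,800,3),np.uint8);o[:480,:420]=cv2.resize(a,(420,480),interpolation=3);o[:285,420:]=cv2.resize(w,(380,285));cv2.imwrite("pics/v7.png",o)
E
```

```text
{'clock': 11.1, 'position': [0.5361, -0.2447, 0.1854], 'ee_rot': [-0.201, 0.7535, -0.6044, 0.1627], 'contact_force': [0.2172, 0.1413, -5.9192], 'moment': [-0.1299, 0.744, -0.0355], 'width': 0.0113, 'qpos': [-0.822, 0.1776, 1.895, 0.5938, 0.8766, 0.1873]}
straps [[129.1, 322.5], [508.6, 321.9]] heights [112, 111] ends [np.float64(83.59882174078297), np.float64(552.1282513005202)]
tilt 0.0225 h mm 1.8 dy,dz mm [3.1 1.9] ro -0.001 rms 0.37
straps [[129.1, 322.5], [508.6, 321.8]] heights [112, 111] ends [np.float64(83.5745247148289), np.float64(552.1430004011231)]
tilt 0.0225 h mm 1.8 dy,dz mm [3.  1.9] ro -0.001 rms 0.37
```

View pics/v7.png

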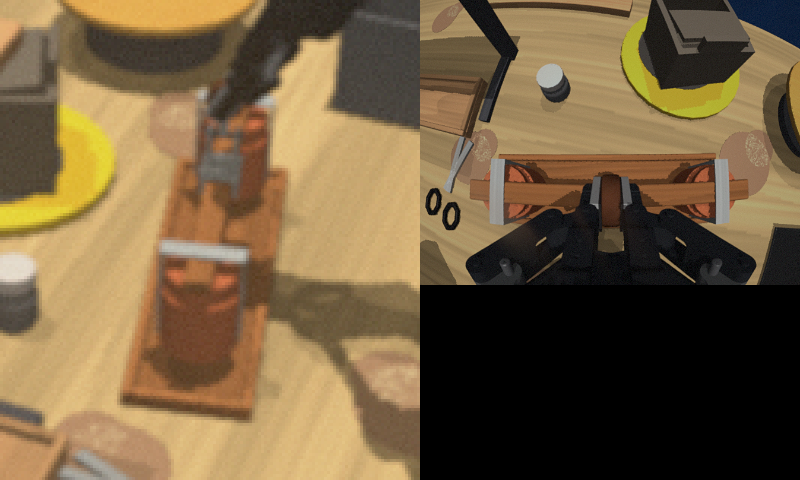

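The carrier hangs level, with tilt about 0.02 rad and steady, some 20 mm above the tray, so the first criterion is held. Next I'll plan a smooth carry.

```bash
cat > carry.py <<'E'
from fit import *
def prof(n,ramp):
    v=np.minimum(1,np.minimum(np.arange(1,n+1)/ramp,np.arange(n,0,-1)/ramp)); return np.cumsum(v)/v.sum()
def seg(p0,r0,pts,n,ramp,dec=2):
    """pts: list of (pos,rot) ends; smooth"""
    p1,r1=pts; P0,R0=p0,r0; rv=(r0.inv()*r1).as_rotvec(); out=[]
    for s in prof(n,ramp):
        gp=P0+(p1-P0)*s; gr=R0*R.from_rotvec(rv*s)
        a=np.round(r0.inv().apply(gp-p0)/.03,dec); b=np.round((r0.inv()*gr).as_rotvec()/.15,dec)
        out.append(a.tolist()+b.tolist()); p0=p0+r0.apply(a*.03); r0=r0*R.from_rotvec(b*.15)
    print(n,"max",np.abs(out).max(),"resid mm",(p1-p0).round(4)*1e3,(r0.inv()*r1).as_rotvec().round(3)); 
    for i in range(0,n,20): print(sum(out[i:i+20],[]))
    return p0,r0
OFF=np.array([0,.003,-.0171])
E
python3 - <<'E'
from carry import *
p,r=cur(); print("grip",p+r.apply(OFF), "rot err", (r.inv()*rot(.218)).as_rotvec())
r1=rot(.022); 
T=lambda g:np.array(g)-r1.apply(OFF)
pa=p+[0,0,.025]
p,r=seg(p,r,(pa,r),8,3)
p,r=seg(p,r,(T([.54,.212,.226]),r1),38,7)
E
```

```text
grip [ 0.52518207 -0.24707606  0.19869366] rot err [ 0.00039053 -0.00188168  0.00131315]
8 max 0.12 resid mm [-0.1 -0.1 -0. ] [0. 0. 0.]
[0.0, -0.02, -0.04, 0.0, 0.0, 0.0, 0.0, -0.05, -0.08, 0.0, 0.0, 0.0, 0.0, -0.07, -0.12, 0.0, 0.0, 0.0, 0.0, -0.07, -0.12, 0.0, 0.0, 0.0, 0.0, -0.07, -0.12, 0.0, 0.0, 0.0, 0.0, -0.07, -0.12, 0.0, 0.0, 0.0, 0.0, -0.04, -0.08, 0.0, 0.0, 0.0, 0.0, -0.03, -0.04, 0.0, 0.0, 0.0]
38 max 0.48 resid mm [-0.  -0.1  0.1] [0. 0. 0.]
[-0.07, -0.01, 0.01, 0.0, 0.0, 0.01, -0.13, -0.03, 0.01, 0.0, 0.01, 0.01, -0.2, -0.05, 0.03, 0.0, 0.01, 0.01, -0.26, -0.06, 0.03, 0.0, 0.01, 0.02, -0.33, -0.07, 0.04, 0.0, 0.01, 0.03, -0.4, -0.08, 0.04, 0.0, 0.02, 0.03, -0.46, -0.1, 0.06, 0.0, 0.02, 0.03, -0.46, -0.09, 0.05, 0.0, 0.02, 0.04, -0.47, -0.1, 0.04, 0.0, 0.02, 0.03, -0.46, -0.09, 0.05, 0.0, 0.02, 0.04, -0.47, -0.08, 0.05, 0.0, 0.02, 0.04, -0.47, -0.09, 0.04, 0.0, 0.02, 0.03, -0.46, -0.08, 0.05, 0.0, 0.02, 0.04, -0.47, -0.08, 0.04, 0.0, 0.02, 0.03, -0.47, -0.07, 0.04, 0.0, 0.02, 0.04, -0.47, -0.08, 0.04, 0.0, 0.02, 0.03, -0.47, -0.07, 0.04, 0.0, 0.02, 0.04, -0.47, -0.07, 0.03, 0.0, 0.02, 0.03, -0.47, -0.07, 0.04, 0.0, 0.02, 0.04, -0.47, -0.06, 0.03, 0.0, 0.02, 0.04]
[-0.47, -0.06, 0.04, 0.0, 0.02, 0.03, -0.47, -0.06, 0.03, 0.0, 0.02, 0.04, -0.47, -0.06, 0.03, 0.0, 0.02, 0.03, -0.47, -0.05, 0.02, 0.0, 0.02, 0.04, -0.48, -0.05, 0.03, 0.0, 0.02, 0.03, -0.47, -0.05, 0.03, 0.0, 0.02, 0.04, -0.47, -0.05, 0.02, 0.0, 0.02, 0.04, -0.48, -0.04, 0.02, 0.0, 0.02, 0.03, -0.47, -0.05, 0.02, 0.0, 0.02, 0.04, -0.47, -0.03, 0.02, 0.0, 0.02, 0.03, -0.48, -0.04, 0.02, 0.0, 0.02, 0.04, -0.47, -0.03, 0.02, 0.0, 0.02, 0.03, -0.41, -0.03, 0.01, 0.0, 0.02, 0.03, -0.34, -0.02, 0.01, 0.0, 0.01, 0.03, -0.27, -0.02, 0.01, 0.0, 0.01, 0.02, -0.2, -0.01, 0.0, 0.0, 0.01, 0.02, -0.14, -0.01, 0.01, 0.0, 0.01, 0.01, -0.07, -0.0, -0.0, 0.0, 0.0, 0.0]
```

Request:
apply_moves:
  commands: [0.0,-0.02,-0.04,0.0,0.0,0.0,0.0,-0.05,-0.08,0.0,0.0,0.0,0.0,-0.07,-0.12,0.0,0.0,0.0,0.0,-0.07,-0.12,0.0,0.0,0.0,0.0,-0.07,-0.12,0.0,0.0,0.0,0.0,-0.07,-0.12,0.0,0.0,0.0,0.0,-0.04,-0.08,0.0,0.0,0.0,0.0,-0.03,-0.04,0.0,0.0,0.0]

```text
clock: 12.05
position: [0.5362, -0.2447, 0.2108]
ee_rot: [-0.201, 0.754, -0.604, 0.163]
contact_force: [0.7, 0.1, -7.8]
width: 0.0113
```

Request:
apply_moves:
  commands: [-0.07,-0.01,0.01,0.0,0.0,0.01,-0.13,-0.03,0.01,0.0,0.01,0.01,-0.2,-0.05,0.03,0.0,0.01,0.01,-0.26,-0.06,0.03,0.0,0.01,0.02,-0.33,-0.07,0.04,0.0,0.01,0.03,-0.4,-0.08,0.04,0.0,0.02,0.03,-0.46,-0.1,0.06,0.0,0.02,0.03,-0.46,-0.09,0.05,0.0,0.02,0.04,-0.47,-0.1,0.04,0.0,0.02,0.03,-0.46,-0.09,0.05,0.0,0.02,0.04,-0.47,-0.08,0.05,0.0,0.02,0.04,-0.47,-0.09,0.04,0.0,0.02,0.03,-0.46,-0.08,0.05,0.0,0.02,0.04,-0.47,-0.08,0.04,0.0,0.02,0.03,-0.47,-0.07,0.04,0.0,0.02,0.04,-0.47,-0.08,0.04,0.0,0.02,0.03,-0.47,-0.07,0.04,0.0,0.02,0.04,-0.47,-0.07,0.03,0.0,0.02,0.03,-0.47,-0.07,0.04,0.0,0.02,0.04,-0.47,-0.06,0.03,0.0,0.02,0.04]

```text
clock: 14.05
position: [0.5427, 0.0005, 0.2113]
ee_rot: [-0.193, 0.721, -0.643, 0.171]
contact_force: [-0.5, -0.3, -7.0]
width: 0.0115
```

Request:
apply_moves:
  commands: [-0.47,-0.06,0.04,0.0,0.02,0.03,-0.47,-0.06,0.03,0.0,0.02,0.04,-0.47,-0.06,0.03,0.0,0.02,0.03,-0.47,-0.05,0.02,0.0,0.02,0.04,-0.48,-0.05,0.03,0.0,0.02,0.03,-0.47,-0.05,0.03,0.0,0.02,0.04,-0.47,-0.05,0.02,0.0,0.02,0.04,-0.48,-0.04,0.02,0.0,0.02,0.03,-0.47,-0.05,0.02,0.0,0.02,0.04,-0.47,-0.03,0.02,0.0,0.02,0.03,-0.48,-0.04,0.02,0.0,0.02,0.04,-0.47,-0.03,0.02,0.0,0.02,0.03,-0.41,-0.03,0.01,0.0,0.02,0.03,-0.34,-0.02,0.01,0.0,0.01,0.03,-0.27,-0.02,0.01,0.0,0.01,0.02,-0.2,-0.01,0.0,0.0,0.01,0.02,-0.14,-0.01,0.01,0.0,0.01,0.01,-0.07,-0.0,-0.0,0.0,0.0,0.0,0,0,0,0,0,0,0,0,0,0,0,0]

```text
clock: 16.05
position: [0.551, 0.2121, 0.2125]
ee_rot: [-0.185, 0.69, -0.676, 0.181]
contact_force: [0.3, 0.3, -7.5]
width: 0.0112
```

```bash
python3 - <<'E'
from carry import *
st(); d=snap("wrist","pics/w8.png"); measure(d)
p,r=cur(); print("grip",p+r.apply(OFF),"rot err",(r.inv()*rot(.022)).as_rotvec())
E
```

```text
{'clock': 16.05, 'position': [0.551, 0.2121, 0.2125], 'ee_rot': [-0.1847, 0.6904, -0.6756, 0.1808], 'contact_force': [0.2962, 0.2756, -7.4855], 'moment': [-0.0285, 0.7771, -0.0635], 'width': 0.0112, 'qpos': [0.349, 0.1007, 1.913, -0.27, 0.646, 2.0744]}
straps [[127.6, 322.8], [507.2, 321.9]] heights [117, 111] ends [np.float64(81.05781307720724), np.float64(557.6962992759453)]
tilt -0.0281 h mm -4.5 dy,dz mm [ 1.4 -0.7] ro -0.006 rms 1.03
grip [0.53989945 0.21175678 0.22585954] rot err [ 0.00056294 -0.0001639  -0.00046508]
```

View pics/w8.png

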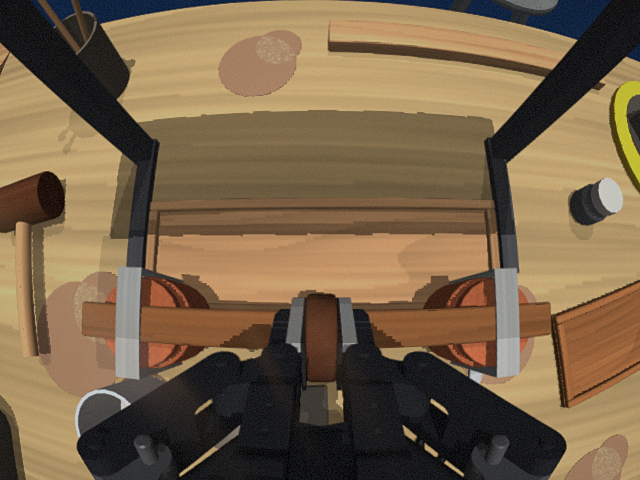

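The view shows the carrier level in front of the rack. The deck's rear rim corners are near (151,204) and (496,201), and the mug is clear of the carrier's end. I'll check the bay position from these.

```bash
python3 - <<'E'
from carry import *
p,r=cur(); d=manip.get_image("wrist")
B=np.array([.606,.212,.02]);Y=R.from_euler('z',.022)
for q in([.057,.182,.01],[.057,-.182,.01],[-.047,.172,0],[.047,.172,0.0],[.047,-.172,0.0]):
    w=B+Y.apply(q); print(q,wproj(d,r.inv().apply(w-p)).round(1))
# inverse: fit bay shift to observed back corners
from scipy.optimize import least_squares
obs=np.array([[151,204],[496,201]])
f=lambda x:(wproj(d,np.array([r.inv().apply(np.array([x[0],x[1],.02])+R.from_euler('z',x[2]).apply(q)-p) for q in([.057,.182,.01],[.057,-.182,.01])]))-obs).ravel()
print(least_squares(f,[.606,.212,.022]).x)
r1=rot(.022); T=lambda g:np.array(g)-r1.apply(OFF)
E
```

```text
[0.057, 0.182, 0.01] [[148.5 199. ]]
[0.057, -0.182, 0.01] [[493.  198.9]]
[-0.047, 0.172, 0] [[153.5 299.1]]
[0.047, 0.172, 0.0] [[159.5 210.4]]
[0.047, -0.172, 0.0] [[482.  210.3]]
[0.6022123  0.20778975 0.03131376]
```

```bash
python3 - <<'E'
from carry import *
p,r=cur(); r1=rot(.022); T=lambda g:np.array(g)-r1.apply(OFF)
p,r=seg(p,r,(T([.604,.209,.226]),r1),14,4)
E
```

```text
14 max 0.17 resid mm [ 0.1 -0.1 -0. ] [ 0.001 -0.    -0.001]
[0.0, -0.04, 0.02, 0.0, -0.0, -0.0, 0.01, -0.09, 0.05, 0.0, -0.0, -0.0, 0.01, -0.12, 0.07, 0.0, -0.0, -0.0, 0.01, -0.17, 0.1, 0.0, -0.0, -0.0, 0.01, -0.17, 0.1, 0.0, -0.0, -0.0, 0.01, -0.17, 0.09, 0.0, -0.0, -0.0, 0.02, -0.17, 0.1, 0.0, -0.0, -0.0, 0.01, -0.16, 0.1, 0.0, -0.0, -0.0, 0.01, -0.17, 0.09, 0.0, -0.0, -0.0, 0.01, -0.17, 0.1, 0.0, -0.0, -0.0, 0.02, -0.17, 0.1, 0.0, -0.0, -0.0, 0.01, -0.12, 0.07, 0.0, -0.0, -0.0, 0.0, -0.09, 0.05, 0.0, -0.0, -0.0, 0.0, -0.04, 0.02, 0.0, -0.0, -0.0]
```

Request:
apply_moves:
  commands: [0.0,-0.04,0.02,0,0,0,0.01,-0.09,0.05,0,0,0,0.01,-0.12,0.07,0,0,0,0.01,-0.17,0.1,0,0,0,0.01,-0.17,0.1,0,0,0,0.01,-0.17,0.09,0,0,0,0.02,-0.17,0.1,0,0,0,0.01,-0.16,0.1,0,0,0,0.01,-0.17,0.09,0,0,0,0.01,-0.17,0.1,0,0,0,0.02,-0.17,0.1,0,0,0,0.01,-0.12,0.07,0,0,0,0,-0.09,0.05,0,0,0,0,-0.04,0.02,0,0,0,0,0,0,0,0,0,0,0,0,0,0,0,0,0,0,0,0,0]

```text
clock: 17.85
position: [0.6149, 0.2098, 0.2128]
ee_rot: [-0.185, 0.691, -0.675, 0.181]
contact_force: [-0.6, 0.5, -7.5]
width: 0.0116
```

```bash
python3 - <<'E'
from carry import *
st(); d=snap("wrist","pics/w9.png"); measure(d); s=snap("side","pics/s9.png")
p,r=cur(); print("grip",p+r.apply(OFF),"rot err",(r.inv()*rot(.022)).as_rotvec())
w=cv2.imread("pics/w9.png");a=cv2.imread("pics/s9.png")[200:440,140:380]
o=np.zeros((600,800,3),np.uint8);o[:200]=0
o[:300,:400]=cv2.resize(w,(400,300));o[:400,400:]=cv2.resize(a,(400,400),interpolation=3);o[300:600,:400]=cv2.resize(w[170:380,60:340],(400,300),interpolation=3)
cv2.imwrite("pics/v9.png",o)
E
```

```text
{'clock': 17.85, 'position': [0.6149, 0.2098, 0.2128], 'ee_rot': [-0.1849, 0.6906, -0.6754, 0.1808], 'contact_force': [-0.6302, 0.4609, -7.4584], 'moment': [-0.0335, 0.8702, 0.0073], 'width': 0.0116, 'qpos': [0.2985, 0.1832, 1.8092, -0.2257, 0.6549, 1.9918]}
straps? [(array([510., 338.]), array([ 498,  298,   26,   86, 1817], dtype=int32))]
grip [0.60388035 0.20959846 0.2261736 ] rot err [0.00021704 0.00013647 0.0001515 ]
```

View pics/v9.png

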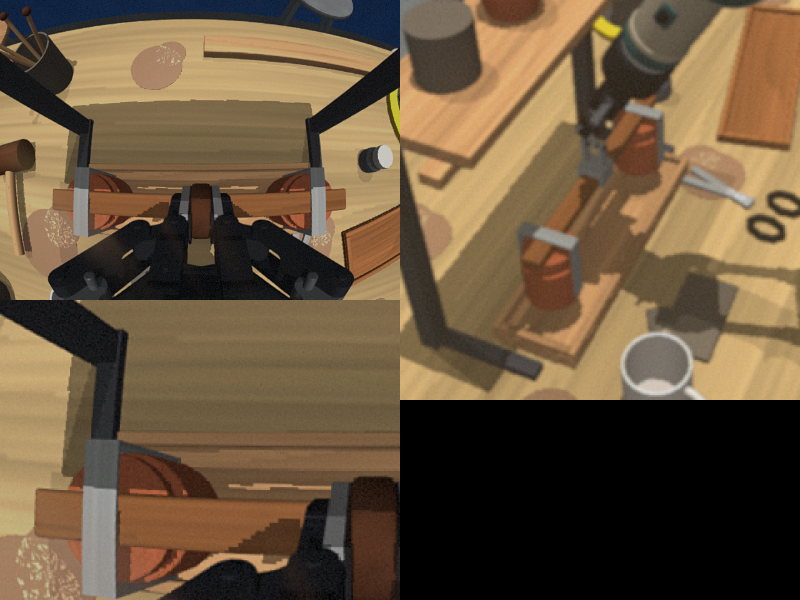

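```bash
python3 - <<'E'
from carry import *
p,r=cur(); d=manip.get_image("wrist")
Y=R.from_euler('z',.022)
for bx in(.600,.604,.608):
    print(bx,[wproj(d,r.inv().apply(np.array([bx,.21,.02])+Y.apply([q,y,.01])-p)).round(1).tolist() for q in(.057,.047) for y in(.12,-.12)])
w=d["frame"].astype(float); 
for u in(225,235,400,410): 
    c=cv2.GaussianBlur(d["frame"],(5,3),0)[240:305,u].astype(int); print(u,[(240+i,c[i].tolist()) for i in range(8,60,2)] if u in(235,) else '')
E
```

```text
0.6 [[[196.5, 266.0]], [[441.9, 266.1]], [[196.0, 276.1]], [[442.3, 276.3]]]
0.604 [[[196.7, 261.9]], [[441.8, 262.0]], [[196.3, 272.1]], [[442.2, 272.2]]]
0.608 [[[197.0, 257.9]], [[441.7, 258.0]], [[196.5, 268.0]], [[442.1, 268.1]]]
225 
235 [(248, [108, 93, 64]), (250, [108, 91, 63]), (252, [109, 92, 64]), (254, [111, 94, 65]), (256, [111, 94, 66]), (258, [108, 92, 63]), (260, [109, 92, 65]), (262, [111, 90, 63]), (264, [122, 92, 64]), (266, [122, 92, 64]), (268, [126, 94, 66]), (270, [126, 95, 65]), (272, [94, 71, 49]), (274, [111, 84, 60]), (276, [136, 104, 73]), (278, [135, 102, 70]), (280, [132, 99, 69]), (282, [129, 98, 68]), (284, [127, 96, 67]), (286, [128, 96, 68]), (288, [106, 79, 55]), (290, [100, 76, 51]), (292, [103, 78, 53]), (294, [103, 78, 54]), (296, [100, 75, 52]), (298, [99, 74, 52])]
400 
410
```

The rear rim edge is at row 263 and I predicted 262, so the bay x is about 0.6035 and the carrier is centred. I'll lower it.

Request:
apply_moves:
  commands: [0,0.03,0.05,0,0,0,0,0.05,0.087,0,0,0,0,0.05,0.087,0,0,0,0,0.05,0.087,0,0,0,0,0.05,0.087,0,0,0,0,0.05,0.087,0,0,0,0,0.05,0.087,0,0,0,0,0.05,0.087,0,0,0,0,0.05,0.087,0,0,0,0,0.05,0.087,0,0,0,0,0.05,0.087,0,0,0,0,0.02,0.03,0,0,0,0,0.02,0.03,0,0,0,0,0.02,0.03,0,0,0,0,0.02,0.03,0,0,0,0,0.02,0.03,0,0,0,0,0,0,0,0,0,0,0,0,0,0,0]

```text
clock: 19.8
position: [0.6149, 0.2098, 0.1756]
ee_rot: [-0.185, 0.691, -0.675, 0.181]
contact_force: [-0.7, 0.4, -6.9]
width: 0.0112
```

```bash
python3 - <<'E'
from carry import *
st(); s=snap("side","pics/s10.png"); d=snap("wrist","pics/w10.png")
p,r=cur(); print("grip",p+r.apply(OFF))
w=cv2.imread("pics/w10.png");a=cv2.imread("pics/s10.png")[230:430,180:340]
o=np.zeros((600,800,3),np.uint8)
o[:300,:400]=cv2.resize(w,(400,300));o[:500,400:]=cv2.resize(a,(400,500),interpolation=3)
cv2.imwrite("pics/v10.png",o)
E
```

```text
{'clock': 19.8, 'position': [0.6149, 0.2098, 0.1756], 'ee_rot': [-0.1849, 0.6905, -0.6755, 0.1809], 'contact_force': [-0.7007, 0.3937, -6.9108], 'moment': [-0.0447, 0.8085, 0.0133], 'width': 0.0112, 'qpos': [0.2985, 0.22, 1.866, -0.2581, 0.5639, 2.0313]}
grip [0.60381219 0.20957043 0.18896022]
```

View pics/v10.png

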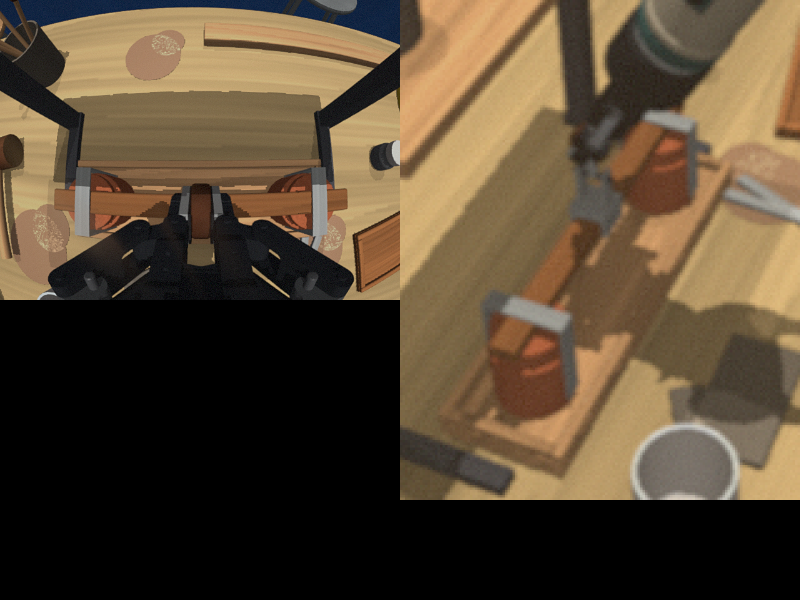

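Both jars are inside the rim, but the load is still about 7 N upward. I'll lower slowly until it unloads.

Request:
apply_moves:
  commands: [0,0.02,0.03,0,0,0,0,0.02,0.03,0,0,0,0,0,0,0,0,0,0,0,0,0,0,0]

```text
clock: 20.3
position: [0.6156, 0.21, 0.1751]
ee_rot: [-0.186, 0.69, -0.675, 0.182]
contact_force: [-2.3, -0.7, 2.5]
width: 0.0116
```

Request:
apply_moves:
  commands: [0,0.02,0.03,0,0,0,0,0.02,0.03,0,0,0,0,0,0,0,0,0,0,0,0,0,0,0]

```text
clock: 20.7
position: [0.6166, 0.2102, 0.1751]
ee_rot: [-0.188, 0.69, -0.675, 0.183]
contact_force: [-6.3, -2.5, 11.2]
width: 0.0114
```

Request:
apply_moves:
  commands: [0,-0.02,-0.03,0,0,0,0,-0.02,-0.03,0,0,0,0,0,0,0,0,0,0,0,0,0,0,0]

```text
clock: 21.1
position: [0.6159, 0.2101, 0.175]
ee_rot: [-0.186, 0.69, -0.675, 0.182]
contact_force: [-3.7, -0.8, 6.6]
width: 0.0109
```

Request:
apply_moves:
  commands: [0,0,0,0,0,0,0,0,0,0,0,0,0,0,0,0,0,0,0,0,0,0,0,0,0,0,0,0,0,0,0,0,0,0,0,0,0,0,0,0,0,0,0,0,0,0,0,0]
  jaw: 1

```text
clock: 21.9
position: [0.6148, 0.2098, 0.1734]
ee_rot: [-0.185, 0.691, -0.675, 0.181]
contact_force: [-0.3, 0.1, -0.9]
width: 0.0854
```

Request:
apply_moves:
  commands: [0,0,-0.15,0,0,0,0,0,-0.3,0,0,0,0,0,-0.5,0,0,0,0,0,-0.5,0,0,0,0,0,-0.5,0,0,0,0,0,-0.5,0,0,0,0,0,-0.5,0,0,0,0,0,-0.5,0,0,0,0,0,-0.3,0,0,0,0,0,0,0,0,0,0,0,0,0,0,0]

```text
clock: 23.0
position: [0.5583, 0.2086, 0.2712]
ee_rot: [-0.185, 0.691, -0.675, 0.181]
contact_force: [-0.1, -0.5, 0.0]
width: 0.0854
```

```bash
python3 - <<'E'
from carry import *
st(); s=snap("side","pics/s11.png"); d=snap("wrist","pics/w11.png"); t=snap("top","pics/t11.png")
w=cv2.imread("pics/w11.png");a=cv2.imread("pics/s11.png")[230:430,180:340];b=cv2.imread("pics/t11.png")[190:290,160:350]
o=np.zeros((600,800,3),np.uint8)
o[:330,:440]=cv2.resize(w,(440,330));o[:450,440:]=cv2.resize(a,(360,450),interpolation=3);o[340:571,:440]=cv2.resize(b,(440,231),interpolation=3)
cv2.imwrite("pics/v11.png",o)
E
```

```text
{'clock': 23.0, 'position': [0.5583, 0.2086, 0.2712], 'ee_rot': [-0.1852, 0.6905, -0.6754, 0.181], 'contact_force': [-0.1115, -0.4735, 0.0288], 'moment': [-0.0046, 0.2284, -0.0368], 'width': 0.0854, 'qpos': [0.3352, 0.0576, 1.8041, -0.2184, 0.7892, 1.9992]}
```

View pics/v11.png

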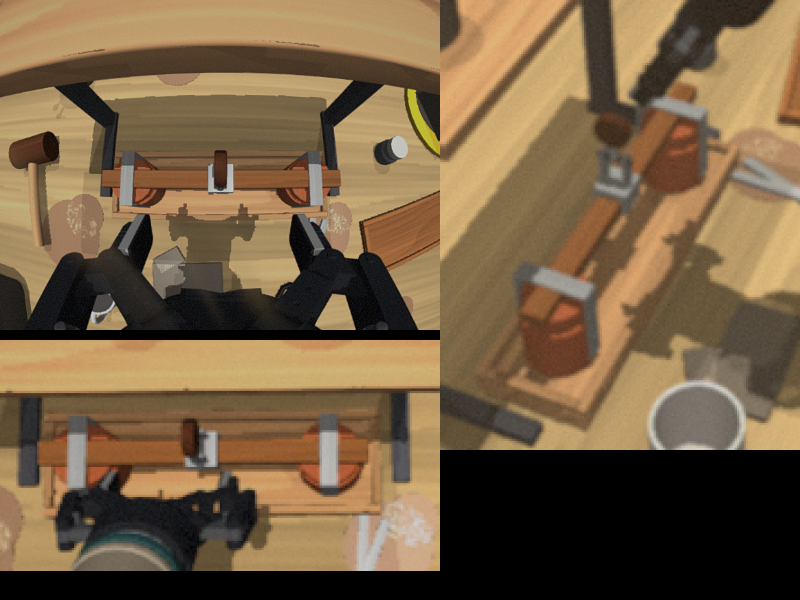

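```bash
python3 - <<'E'
from carry import *
import pickle
d=pickle.load(open("top.pkl","rb"))
k=440/190
P=onz(d,[(160+38/k,190+113.5/k),(160+368/k,190+113/k)],.114);print(P,P.mean(0),np.linalg.norm(P[1]-P[0]))
Y=R.from_euler('z',.022)
print((Y.inv().apply(P.mean(0)-[.6035,.2095,0]))*1e3)
p,r=cur();w=manip.get_image("wrist");s=640/440
# standing carrier, free pose fit (x,y,yaw,roll) to bar ends / straps seen in w11
obs=np.array([[103*s,178*s],[340*s,180*s]])
f=lambda x:(wproj(w,np.array([r.inv().apply(np.array([x[0],x[1],.114])+R.from_euler('z',x[2]).apply([0,q,0])-p) for q in(.165,-.165)]))-obs).ravel()
print(least_squares(f,[.6,.21,.02]).x)
m=manip.get_state();print(m["clock"])
im=w["frame"][190:330,130:510,::-1];cv2.imwrite("pics/v12.png",cv2.resize(im,(800,295),interpolation=3))
E
```

```text
[[0.59941365 0.37257099 0.114     ]
 [0.60427545 0.04458306 0.114     ]] [0.60184455 0.20857703 0.114     ] 0.32802396657858157
[ -1.67535038  -0.88633292 114.        ]
[0.60154361 0.20657251 0.01336485]
23.2
```

View pics/v12.png

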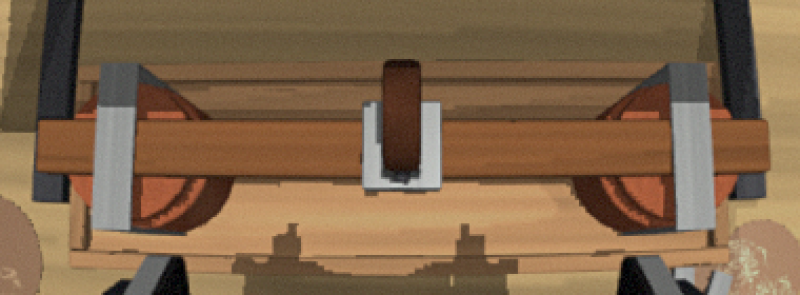

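The carrier stands centred inside the rim (within about 2 mm), its bar along the deck, and the fingers are clear.

```bash
python3 -c "
from rig import manip
print(manip.sign_off())"
```

```text
the job is handed in; nothing more can be done
None
```

The carrier now stands on the drying rack's lower deck, inside the rim and under the board. The gripper is open and clear of it, and I handed the job in at 23 s. The sign-off gave no verdict.

- **Balance:** I made three trial lifts. At +14 mm the −y end hung low, and at −20 mm the +y end did. At about +2 mm the carrier hung level, tilted about 0.02 rad. It stayed more than 12 mm above its starting height, clear of the tray, for over a second.
- **Carry and set-down:** I carried it level at about 0.14 m/s and lowered it at 0.03 m/s or less. I then eased off the pressing force, opened the fingers and backed away along the 30° lean.
- **Last checks:**
  - The top view puts the carrier's middle about 2 mm from the deck centre across and 1 mm lengthways; the wrist view says about 2 and 3 mm.
  - The bar is within about 0.01 rad of the deck's direction.
  - I judged it down and upright from the pictures only; I did not fit its final height or tilt.
  - The force reading after release was near zero.
  - None of the moves came near the bystanders, and they look unmoved in the pictures.
- **What disagreed:** One tilt reading in front of the rack said −0.03 rad, probably because the tray's edge was taken for the bar's end; the straps had not moved in the image. Over the deck the tilt fit found only one strap and gave no reading, so I checked level there by eye.

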